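# Run the tray's shelf board back into its notches and fasten it

### The job

With a fingertip, push the steel shelf board back along the rails of the pull-out tray, away from you, until you feel its feet drop into the locating notches, with the white end cap still standing on it. Then push the turn catch on the tray's right-hand flange round inwards until it lies square across the top of the board, and take your hand away. Only push: pick nothing up, and leave the other things where they lie.

Things in the scene. Friction and masses are not known exactly. Their poses are not given: they have to be found in the camera images.
- tray: Fixed steel tray pulled out of the low bench cabinet behind it. Origin on the bench under its middle; x back along the rails, away from the robot; y left; z up. Sizes in mm: 330 long, a pull in front to x = -186; floor at z = 14; side walls inside at y = +-106, with outward flanges to +-136, tops at z = 84; end walls no higher than 86. Cabinet x 172 to 517, y +-150, 143 high.
- tray_seat (a point): Point fixed in the tray at (55, 0, 64) mm of its frame, axes as the tray's: the shelf board's origin lies here when its feet are down. Along each side wall runs an aluminium rail 20 mm wide, top 72 mm over the bench, with two notches 20 mm long and 8 mm deep centred at tray x = 0 and 110; their far ends stop the feet. The rail runs on 41 mm past the last notch.
- shelf: Loose board, 0.85 kg: steel plate 140 (x) by 204 (y) by 4 mm on four plastic feet 14 mm long and 14 mm high at x = +-55, y = +-96 mm; 2 mm play to each side wall. Origin in the middle under the feet; x back along the rails; plate top z = 18. Starts on the rails, origin 72 mm over the bench, 50 to 90 mm short of the notches; 2 to 4 N slide it. Dropped, its origin is at 64, +-3 mm play in x.
- shelf_lip (a point): Middle of the top front edge of the board's upturned lip, a strip 110 mm wide (y) and 4 mm thick that stands 22 mm above the plate; its front face, at x = -70 mm of the board, is the place to push. The lip's top is 112 mm over the bench at the start, 104 mm when the board has dropped.
- catch (a joint): Angle of the turn catch, rad: 0 = along the right-hand flange, tip to the front (towards the robot); negative = tip swung outwards; 1.57 = square across, tip inwards (tray +y) over the board; stop at 1.62. Closes clockwise seen from above, stays where it is left, about 1 N at the stud moves it. Starts between -0.45 and 0. A board still up on the rails is in its way.
- catch_pivot (a point): Pivot of the catch on the right-hand flange, fixed in the tray at (35, -119) mm of its frame; the point is 90 mm over the bench, level with the top of the catch's flat bar, which is 14 mm wide and 5 mm thick and reaches 48 mm from the pivot to its tip and 12 mm behind it.
- catch_stud (a point): Top of the catch's upright round stud, 36 mm from the pivot towards the tip: 12 mm across, 18 mm high above the bar, top 108 mm over the bench. Push it sideways.
- end_cap: A loose white PVC pipe end cap, 62 mm across and 36 mm high, 60 g, standing upright on the shelf board and riding along with it. Origin in the middle of its underside, z up.
- door_handle: A steel lever door handle lying in the front of the tray, 43 mm high, lever about 115 mm long. To be left alone.
- bracket_hinge: An aluminium bracket hinge, 60 by 36 mm and 38 mm high, lying on the tray floor at the back. To be left alone.
- socket_case: A silver socket set case with press button latches, 180 by 270 by 58 mm, on the bench to the left. To be left alone.
- funnel: A red plastic funnel standing mouth down on the bench to the right, 110 mm across, 115 mm high. To be left alone.
- spanner: A steel spanner, 200 mm long, lying on the bench to the right. To be left alone.
- screw_tin: A closed tin, 72 mm across, 85 mm high, on the bench to the left. To be left alone.
There are look-alikes about, which are no part of the job. Leave any purple or yellow look-alike of the shelf alone.

How it is judged (in metres and radians):
On the way, in this order (a step that is already met when the one before it is completed fails the run):
1. the shelf board is down in its notches, all four feet (x of shelf in the frame of tray_seat between -0.005 and 0.005 m and z of shelf in the frame of tray_seat below 0.0025 m and angle between shelf's own z axis and vertical below 0.025 rad), for 0.2 s.
2. the catch lies across the board (value of joint catch above 1.3 rad), for 0.2 s.
At the end, for the whole second after the job is handed in: The shelf board is at rest with all four feet down in the notches (within 2.5 mm of its lowest height, 5 mm along the rails, tilt under 0.025 rad), the catch lies across it (within about 15 degrees of square: over 1.3 rad), and the end cap stands upright and still on the board (all of step 1 and linear speed of each of shelf, end_cap below 0.01 m/s and value of joint catch above 1.3 rad and angle between end_cap's own z axis and vertical below 0.1 rad and z of end_cap in the frame of shelf between 0.015 and 0.022 m); the robot touches nothing.
It fails at once if the shelf board is lifted off its rails (z of shelf in the frame of tray above 0.087 m).
It fails at once if the end cap is lifted off the board or knocked over (z of end_cap in the frame of shelf above 0.038 m or z of end_cap in the frame of shelf below 0.005 m or angle between end_cap's own z axis and vertical above 0.5 rad).
It fails at once if another thing is disturbed (moved by more than 30 mm) (distance of any of door_handle, bracket_hinge, socket_case, funnel, spanner, screw_tin from where it was at the start of the episode above 0.03 m).
It also fails if it takes over 45 s, if anything falls off the work surface, if the arm or the gripper's body presses on something with over 40 N, if the wrist force passes 120 N, or if a joint passes its speed limit or range.

### The arm

A 6-joint arm with a two-finger parallel gripper is mounted at the origin on the work surface. World frame = base frame: x ahead of the robot, y to its left, z up, the work surface at z = 0. Lengths are in m, angles in degrees, forces in N, time in s.
With the tool pointing down it reaches from about 0.3 to 0.825 m from the base axis. Payload 5.4 kg.
Tool frame: the origin (TCP) lies between the finger pads; the fingertips stand 11 mm ahead of it and the grasp point (between the pads) lies 8 mm behind it; y points along the fingers, x is the direction in which the jaws open and shut, and the axes are right-handed (so a half turn about y gives the same grasp; the last joint's range is limited). The gripper opens to 92 mm and grips with 3 to 60 N. Pads are 20 mm wide; open, the fingers measure 128 mm over their backs; the gripper's body (75 mm by 189 mm) begins 69 mm behind the grasp point.
Start: joints at [51.56, 9.076, 91.501, -0, 79.423, -12.038], TCP at [0.256, 0.515, 0.226] pointing down, gripper open.
Joint ranges: [-166.64, 166.64], [-54.1, 131.32], [10.49, 154.53], [-73.88, 253.88], [9.74, 151.15], [-171.62, 171.62]. Speed limits (degrees/s): [147.25, 147.25, 180, 180, 180, 180].

### API

Orientations are given as [roll, pitch, yaw] about the fixed x, y, z axes, in that order (R = Rz(yaw) Ry(pitch) Rx(roll)).
In Python, from plant import robot gives the robot as it stands.
- The arm moves only by the shell command python3 -m creep 'ROWS' [FORCE]. ROWS is text: rows parted by semicolons, each of 7 numbers parted by spaces: the opening, from 0 (shut) to 1 (fully open), then the shift along the tool's x, y, z in cm, then the turn, a rotation vector about the tool's x, y, z in degrees. A call has 1 to 20 rows; each row is the pose to reach, as a shift and turn from the pose measured when the call began, along the tool's axes at that moment; what a row does not reach only later rows make up. A row lasts 1/12 s, in which the tool goes at most 41.7 mm and 7.16 degrees, less where a joint would pass 70% of its speed; a pose out of reach is approached as far as the arm can. A call with a gripper value outside its range is refused whole. The fingers move at their own pace and stop on an object; FORCE is the grip in N (left out, the last holds). Time passes only in rows, so rows that repeat a pose let the fingers close. It gives the time, the measured TCP pose, the force and the opening at its end, in the units of the state.
- robot.read_state(): the state, without advancing time (a new reading comes with each control period).
- robot.camera(name): name is "scene" or "top" or "wrist"; returns (picture, depth): 480x640x3 uint8, red, green, blue; 480x640 float32, m along the optical axis (not along the pixel's ray), 0 where there is no reading.
- robot.camera_info(name): a dict with "camera_matrix" (3x3 intrinsics, pixels), "extrinsics" (4x4, takes a point from camera to world coordinates); the wrist camera has in their place "hand_eye" (4x4, takes a point from camera to tool coordinates, whose origin is the TCP and whose axes are the tool frame's). Camera axes: x right, y down, z forward; pixel columns grow to the right and rows downward; lengths in m; the calibration is good to about 2 mm. The wrist camera is an equidistant fisheye: a pixel r from the principal point sees the ray r / f radians off the axis. A picture is of the moment at which its call begins: read the wrist's pose just before it. camera_info takes no time and is no camera call.
- robot.sign_off(): hands the job in, once; it reports no verdict.
Trained networks look in the newest picture that a camera, given by its name, has taken for a name from the list of things; names that differ only in an ending like _2 or _b are one class to them, and where a whole thing is asked for, a point or a joint stands for the part that bears it (a point fixed in the world has none). Each returns a list of dicts, best first, with "score" (0 to 1); they miss things now and then, are a little off and sometimes report something else, mostly with a low value. They report only what shows in the picture. A call takes as long as a camera call. They do not tell look-alikes from the thing itself.
- robot.look_for(camera, label): "position" ([x, y, z] in m, in world coordinates, good to about 4 mm: the middle of the surface that is visible of it).
- robot.trace(camera, label): "pixels" (480x640 bool, what is visible of it).
The state is a dict: "t": time; "joint_pos": joint angles; "qd": joint speeds; "tau": joint torques, N m; "position": TCP position; "orientation": TCP orientation; "wrist_force": force on the tool from outside, world axes, zero at the start; "wrist_torque": the same for the moment, N m; "opening": opening from 0.0 (shut) to 1.0 (fully open).
Only numpy, scipy, OpenCV 4.12 (cv2) and the standard library are available. Lean on these libraries where they do the work, as an engineer would, in place of code of your own. Each camera call takes 0.05 s, during which the arm holds its last target. There are 200 camera calls.

## Working session

There is one attempt and no reset: what is moved stays moved. The work goes in short steps, Python scripts to look and compute and a shell command to move; the robot and the scene stay as the last step left them, time stands still between calls to the robot, and variables do not carry over. Pictures are saved under pics/ and viewed, about 8 in all and at most 12, crops included, and the job is handed in when it is done.

```bash
ls; mkdir -p pics
cat > h.py <<'E'
import numpy as np, cv2
from scipy.spatial.transform import Rotation as R
from plant import robot
def pose():
    s=robot.read_state(); return np.array(s["position"]), R.from_euler('xyz',s["orientation"],degrees=True).as_matrix(), s
def cloud(cam,d):
    i=robot.camera_info(cam);K=np.array(i["camera_matrix"]);E=np.array(i["extrinsics"])
    v,u=np.mgrid[:480,:640]
    p=np.stack([(u-K[0,2])/K[0,0]*d,(v-K[1,2])/K[1,1]*d,d],-1)
    return p@E[:3,:3].T+E[:3,3]
def totool(w):
    "shift in cm along tool axes to bring TCP to world w"
    p,Rm,_=pose(); return np.round(Rm.T@(np.array(w)-p)*100,2)
E
python3 - <<'E'
from h import *
p,Rm,s=pose(); print(s["t"],p,s["orientation"],s["opening"]); print(Rm.round(2))
for c in ("top","scene"):
    im,d=robot.camera(c); cv2.imwrite(f"pics/{c}0.png",im[:,:,::-1]); np.savez(f"{c}0.npz",im=im,d=d)
    for l in ("shelf","shelf_lip","catch_pivot","catch_stud","catch","end_cap","tray","funnel","screw_tin"):
        print(c,l,[(np.round(r["position"],3),round(r["score"],2)) for r in robot.look_for(c,l)][:3])
E
```

```text
pics
0.0 [0.25529838 0.51453916 0.22462861] [-89.9767328    0.10440235  63.59876655] 1.0001024580512883
[[ 0.44 -0.   -0.9 ]
 [ 0.9  -0.    0.44]
 [-0.   -1.    0.  ]]
top shelf [(array([0.188, 0.314, 0.017]), 0.94), (array([ 0.296, -0.266,  0.022]), 0.89), (array([0.529, 0.03 , 0.086]), 0.64)]
top shelf_lip [(array([0.191, 0.312, 0.018]), 0.87), (array([0.529, 0.03 , 0.088]), 0.77), (array([ 0.298, -0.275,  0.021]), 0.63)]
top catch_pivot [(array([0.778, 0.101, 0.141]), 0.77)]
top catch_stud [(array([ 0.598, -0.065,  0.089]), 0.65)]
top catch [(array([ 0.597, -0.064,  0.092]), 0.62)]
top end_cap [(array([0.505, 0.078, 0.126]), 0.55)]
top tray [(array([0.775, 0.103, 0.136]), 0.97), (array([ 0.579, -0.382,  0.026]), 0.32)]
top funnel [(array([ 0.58 , -0.383,  0.028]), 0.8)]
top screw_tin [(array([0.687, 0.408, 0.085]), 0.61)]
scene shelf [(array([0.539, 0.026, 0.094]), 0.95), (array([ 0.297, -0.276,  0.016]), 0.92), (array([0.205, 0.31 , 0.02 ]), 0.75)]
scene shelf_lip [(array([ 0.295, -0.273,  0.018]), 0.93), (array([0.205, 0.31 , 0.016]), 0.69), (array([0.539, 0.029, 0.091]), 0.56)]
scene catch_pivot [(array([0.883, 0.126, 0.141]), 0.71)]
scene catch_stud [(array([ 0.6  , -0.069,  0.088]), 0.45)]
scene catch [(array([ 0.598, -0.066,  0.089]), 0.52)]
scene end_cap [(array([0.524, 0.084, 0.125]), 0.56)]
scene tray [(array([0.878, 0.124, 0.141]), 0.72)]
scene funnel [(array([ 0.607, -0.375,  0.03 ]), 0.78)]
scene screw_tin [(array([0.708, 0.424, 0.076]), 0.75), (array([ 0.6  , -0.063,  0.087]), 0.62)]
```

View images.

View pics/top0.png

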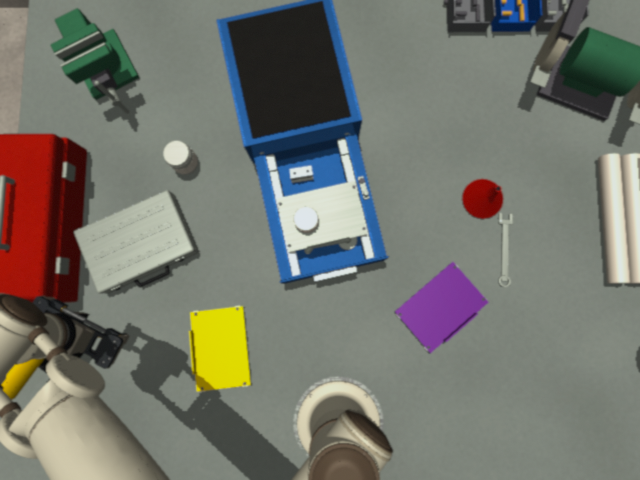

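View pics/scene0.png

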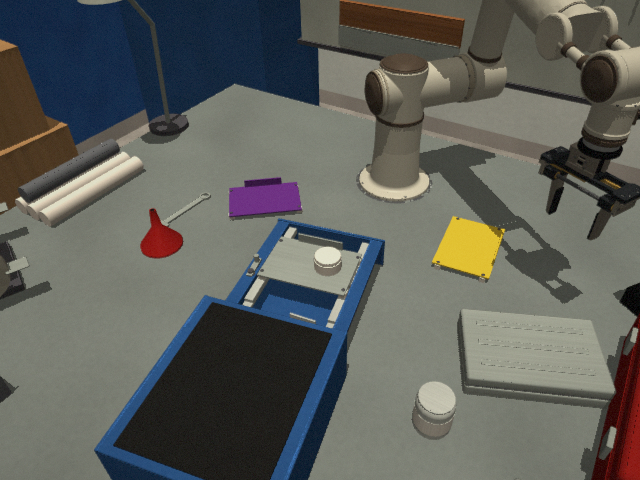

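Run:
```python
from h import *
z=np.load("top0.npz");im,d=z["im"],z["d"];P=cloud("top",d);ok=d>0
roi=ok&(abs(P[...,0]-.7)<.4)&(abs(P[...,1]-.07)<.35)
m=roi&(abs(P[...,2]-.143)<.008)&(P[...,0]>.62)
print("cab z",np.median(P[m][:,2]))
(c,s,a)=cv2.minAreaRect((P[m][:,:2]*1000).astype(np.float32)); print(c,s,a)
b=cv2.boxPoints((c,s,a)); print(b.round(0).tolist())
# axis
e=b-np.roll(b,1,0); k=[v/np.linalg.norm(v) for v in e]; ax=max(k,key=lambda v:v[0]); print("yaw",np.degrees(np.arctan2(ax[1],ax[0])))
yaw=np.arctan2(ax[1],ax[0]); o=np.array(c)-344.5*ax; print("origin",o)
C,S=np.cos(yaw),np.sin(yaw)
q=(P[...,:2]*1000-o); X=q[...,0]*C+q[...,1]*S; Y=-q[...,0]*S+q[...,1]*C; Z=P[...,2]*1000
r=roi&(X>-200)&(X<170)
fl=r&(abs(Z-84)<5)&(abs(Y)>100)&(abs(X)<150)
print("flange Y bins",np.percentile(Y[fl&(Y>0)],[1,50,99]),np.percentile(Y[fl&(Y<0)],[1,50,99]))
for s_ in(1,-1):
  f=fl&(Y*s_>0); 
  for lo in(-140,-70,60): 
    g=f&(X>lo)&(X<lo+70); print(s_,lo,np.percentile(Y[g],[2,50,98]).round(0) if g.sum() else None)
front=r&(Z>70)&(Z<92)&(abs(Y)<130)&(X<-130); print("front X min",np.percentile(X[front],[0,2,5]))
# plate: z 90; lip 112; cap 126
pl=r&(abs(Z-90)<4)&(abs(Y)<100); print("plate X",np.percentile(X[pl],[.5,50,99.5]),"Y",np.percentile(Y[pl],[1,50,99]), "Z",np.median(Z[pl]))
lip=r&(Z>101)&(Z<116)&(X<-40); print("lip",lip.sum(),X[lip].mean(),Y[lip].min(),Y[lip].max(),Z[lip].max())
cp=r&(Z>118)&(Z<135)&(abs(Y)<100);print("cap",X[cp].mean(),Y[cp].mean(),np.median(Z[cp]),np.ptp(X[cp]))
ct=r&(Y<-95)&(Z>92); print("catch+stud pts",np.c_[X[ct],Y[ct],Z[ct]].round(0).tolist()[:40])
np.save("tray.npy",[*o,yaw])
```

```text
cab z 0.1424099038526524
(891.6920166015625, 126.56631469726562) (347.71087646484375, 301.0144348144531) 12.985301971435547
[[688.0, 234.0], [756.0, -59.0], [1095.0, 19.0], [1027.0, 312.0]]
yaw 12.985305
origin [556.00167847  49.1567688 ]
flange Y bins [102.13378997 121.11761342 136.13592111] [-134.96258039 -119.93825493 -102.59856351]
1 -140 [102. 121. 136.]
1 -70 [106. 121. 136.]
1 60 [107. 121. 136.]
-1 -140 [-135. -120. -105.]
-1 -70 [-135. -120. -102.]
-1 60 [-135. -120. -105.]
front X min [-185.44958308 -184.0920267  -181.82580543]
plate X [-169.11241766  -31.38034323  160.72603141] Y [-98.23015312 -12.58110631  98.2674717 ] Z 89.84090247593646
lip 122 -89.77794279381368 -54.26816685860362 69.73306559701693 115.95516837332221
cap -34.25280038760471 41.29140232439285 125.86743122499388 58.56815823340484
catch+stud pts [[43.0, -115.0, 92.0], [41.0, -120.0, 93.0], [40.0, -122.0, 96.0], [40.0, -114.0, 94.0], [38.0, -119.0, 97.0], [38.0, -122.0, 93.0], [37.0, -124.0, 96.0], [37.0, -114.0, 94.0], [37.0, -116.0, 94.0], [35.0, -118.0, 96.0], [34.0, -123.0, 96.0], [37.0, -101.0, 95.0], [34.0, -113.0, 94.0], [34.0, -116.0, 93.0], [33.0, -118.0, 96.0], [33.0, -120.0, 95.0], [32.0, -123.0, 95.0], [32.0, -112.0, 95.0], [31.0, -115.0, 95.0], [31.0, -118.0, 92.0], [30.0, -122.0, 93.0], [29.0, -114.0, 93.0], [27.0, -124.0, 94.0], [27.0, -114.0, 93.0], [25.0, -121.0, 93.0], [28.0, -96.0, 92.0], [27.0, -98.0, 95.0], [24.0, -97.0, 96.0], [16.0, -122.0, 94.0], [16.0, -101.0, 93.0], [14.0, -113.0, 92.0], [13.0, -116.0, 93.0], [11.0, -123.0, 92.0], [15.0, -95.0, 93.0], [12.0, -97.0, 93.0], [8.0, -112.0, 94.0], [8.0, -114.0, 94.0], [3.0, -117.0, 110.0], [3.0, -120.0, 108.0], [3.0, -123.0, 105.0]]
```

```bash
cat >> h.py <<'E'
O=np.load("tray.npy"); T=R.from_euler('z',O[2]).as_matrix()
def t2w(x,y,z): return T@np.array([x,y,z])/1000+np.r_[O[:2],0]/1000
def w2t(w): return (np.asarray(w)-np.r_[O[:2],0]/1000)@T*1000
E
python3 - <<'E'
from h import *
print(t2w(-125,3,200), totool(t2w(-125,3,200)))
z=np.load("top0.npz");P=w2t(cloud("top",z["d"]))
X,Y,Z=P[...,0],P[...,1],P[...,2];m=(z["d"]>0)&(Z>101)&(Z<116)&(abs(X+90)<15)
for lo in range(-60,61,20):
    g=m&(Y>lo)&(Y<lo+20); print(lo,g.sum(),X[g].mean() if g.any() else 0, X[g].min() if g.any() else 0)
g=(z["d"]>0)&(abs(Y+119)<25)&(abs(X)<30)&(Z>98); print("stud",P[g].round(0).tolist())
E
```

```text
[0.43352411 0.02399241 0.2       ] [-36.07   2.56 -37.76]
-60 13 -98.64142332672934 -100.21000083289383
-40 17 -98.33266255635479 -99.94396896789961
-20 17 -98.82424739459678 -100.25862339983766
0 18 -98.74149986167671 -100.28158472298155
20 18 -98.44155111020612 -100.49377548182076
40 13 -98.60631385787268 -100.24022294583237
60 0 0 0
stud [[3.0, -117.0, 110.0], [3.0, -120.0, 108.0], [3.0, -123.0, 105.0], [2.0, -125.0, 108.0], [2.0, -115.0, 106.0], [0.0, -116.0, 112.0], [0.0, -119.0, 108.0], [-0.0, -121.0, 108.0], [-1.0, -124.0, 108.0], [-1.0, -114.0, 108.0], [-2.0, -116.0, 109.0], [-2.0, -119.0, 106.0], [-2.0, -121.0, 106.0], [-3.0, -124.0, 106.0], [-1.0, -114.0, 98.0], [-4.0, -116.0, 106.0], [-5.0, -117.0, 111.0], [-5.0, -120.0, 108.0], [-5.0, -123.0, 105.0], [-5.0, -116.0, 100.0], [-6.0, -118.0, 104.0], [-6.0, -121.0, 100.0]]
```

```bash
python3 -m creep '0 -36 2.5 -37.8 0 -39.4 0;0 -36 2.5 -37.8 0 -39.4 0;0 -36 2.5 -37.8 0 -39.4 0;0 -36 2.5 -37.8 0 -39.4 0;0 -36 2.5 -37.8 0 -39.4 0;0 -36 2.5 -37.8 0 -39.4 0;0 -36 2.5 -37.8 0 -39.4 0;0 -36 2.5 -37.8 0 -39.4 0;0 -36 2.5 -37.8 0 -39.4 0;0 -36 2.5 -37.8 0 -39.4 0;0 -36 2.5 -37.8 0 -39.4 0;0 -36 2.5 -37.8 0 -39.4 0;0 -36 2.5 -37.8 0 -39.4 0;0 -36 2.5 -37.8 0 -39.4 0;0 -36 2.5 -37.8 0 -39.4 0;0 -36 2.5 -37.8 0 -39.4 0;0 -36 2.5 -37.8 0 -39.4 0;0 -36 2.5 -37.8 0 -39.4 0;0 -36 2.5 -37.8 0 -39.4 0' 20
python3 - <<'E'
from h import *
p,Rm,s=pose(); print(s["t"],w2t(p),s["orientation"],s["opening"],np.round(s["wrist_force"],1))
print((T.T@Rm).round(3)); print("to start",totool(t2w(-138,2,200)),totool(t2w(-138,2,101)))
im,d=robot.camera("wrist"); cv2.imwrite("pics/w1.png",im[:,:,::-1])
i=robot.camera_info("wrist"); print(np.round(i["hand_eye"],3)); print(np.round(i["camera_matrix"],1))
E
```

```text
t: 2.58
position: [0.4339, 0.0258, 0.2006]
orientation: [-90.0, -0.0, 103.1]
wrist_force: [-0.1, -0.5, 0.5]
opening: 0.004
2.5833 [-124.23676024    4.65306851  200.63789945] [-9.00053184e+01 -7.10790065e-03  1.03135786e+02] 0.0038402177366604227 [-0.1 -0.5  0.5]
[[-0.003  0.    -1.   ]
 [ 1.     0.    -0.003]
 [ 0.    -1.    -0.   ]]
to start [-0.26  0.06  1.38] [-0.26  9.96  1.38]
[[ 1.    -0.     0.     0.   ]
 [-0.    -0.281  0.96  -0.159]
 [-0.    -0.96  -0.281  0.079]
 [ 0.     0.     0.     1.   ]]
[[371.6   0.  311.1]
 [  0.  371.6 238.4]
 [  0.    0.    1. ]]
```

View pics/w1.png

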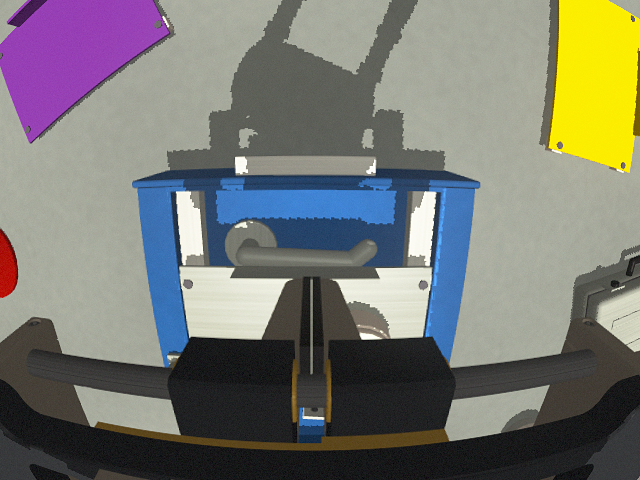

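```bash
python3 -m creep '0 -0.2 0 1.4 0 0.15 0;0 -0.2 3 1.4 0 0.15 0;0 -0.2 6 1.4 0 0.15 0;0 -0.2 9 1.4 0 0.15 0;0 -0.2 10 1.4 0 0.15 0;0 -0.2 10 1.4 0 0.15 0;0 -0.2 10 0.9 0 0.15 0;0 -0.2 10 0.4 0 0.15 0;0 -0.2 10 0 0 0.15 0;0 -0.2 10 -0.2 0 0.15 0;0 -0.2 10 -0.4 0 0.15 0;0 -0.2 10 -0.6 0 0.15 0;0 -0.2 10 -0.8 0 0.15 0;0 -0.2 10 -1.0 0 0.15 0;0 -0.2 10 -1.2 0 0.15 0;0 -0.2 10 -1.4 0 0.15 0;0 -0.2 10 -1.6 0 0.15 0;0 -0.2 10 -1.8 0 0.15 0'
python3 - <<'E'
from h import *
p,Rm,s=pose(); print(s["t"],w2t(p),s["orientation"],"F tray",T.T@np.array(s["wrist_force"]))
E
```

```text
t: 4.13
position: [0.4514, 0.0278, 0.1005]
orientation: [-89.9, -0.0, 103.0]
wrist_force: [-3.6, -1.4, 2.3]
opening: 0.007
4.1333 [-106.69601036    2.65480297  100.45497363] [-8.99077102e+01 -2.17205587e-02  1.02979201e+02] F tray [-3.77973999 -0.58366324  2.2943737 ]
```

```bash
python3 -m creep '0 0 0 -0.2 0 0 0;0 0 0 -0.4 0 0 0;0 0 0 -0.7 0 0 0;0 0 0 -1 0 0 0;0 0 0 -1.3 0 0 0;0 0 0 -1.6 0 0 0;0 0 0 -1.9 0 0 0;0 0 0 -2.2 0 0 0;0 0 0 -2.5 0 0 0;0 0 0 -2.8 0 0 0;0 0 0 -3.1 0 0 0;0 0 0 -3.4 0 0 0;0 0 0 -3.7 0 0 0;0 0 0 -4 0 0 0;0 0 0 -4.3 0 0 0;0 0 0 -4.6 0 0 0;0 0 0 -4.9 0 0 0;0 0 0 -5.2 0 0 0;0 0 0 -5.4 0 0 0;0 0 0 -5.6 0 0 0'
cat > st.py <<'E'
from h import *
p,Rm,s=pose(); print(s["t"],"tray",w2t(p).round(1),s["orientation"],"F tray",(T.T@np.array(s["wrist_force"])).round(1))
im,d=robot.camera("top"); P=w2t(cloud("top",d)); X,Y,Z=P[...,0],P[...,1],P[...,2]; ok=d>0
c=ok&(Z>110)&(Z<135)&(abs(Y-41)<40)&(X>-70)&(X<90)
im2,d2=robot.camera("scene"); P2=w2t(cloud("scene",d2)); 
for n,(P,d) in {"top":(P,d),"scene":(P2,d2)}.items():
    X,Y,Z=P[...,0],P[...,1],P[...,2]; ok=d>0
    c=ok&(Z>112)&(Z<135)&(abs(Y-41)<32)&(X>-70)&(X<90); print(n,"cap",c.sum(),np.median(P[c],0).round(1) if c.any() else 0)
    b=ok&(abs(Y)<85)&(X>-120)&(X<130)&(Z>72)&(Z<96); print(n,"plate z",np.median(Z[b]).round(1),"X 1..99%",np.percentile(X[b],[1,99]).round(1))
    g=ok&(Y<-70)&(Y>-150)&(abs(X-5)<45)&(Z>101)&(Z<115); print(n,"stud",g.sum(),np.median(P[g],0).round(1) if g.any() else 0)
cv2.imwrite(f"pics/t{s['t']:.1f}.png",cv2.resize(im[100:300,220:420,::-1],(600,600))); cv2.imwrite(f"pics/s{s['t']:.1f}.png",cv2.resize(im2[180:380,200:420,::-1],(660,600)))
E
python3 st.py
```

```text
t: 5.8
position: [0.5062, 0.0404, 0.1004]
orientation: [-89.9, -0.0, 103.0]
wrist_force: [-3.2, -1.4, -0.4]
opening: 0.004
5.8 tray [-50.5   2.6 100.4] [-8.99005450e+01 -2.07935544e-02  1.02982116e+02] F tray [-3.4 -0.6 -0.4]
top cap 11 [-37.2  45.3 114. ]
top plate z 89.8 X 1..99% [-38.6 100.3]
top stud 20 [  -1.6 -118.8  106.5]
scene cap 601 [ 31.6  40.3 124.6]
scene plate z 89.3 X 1..99% [-38.3 100.9]
scene stud 21 [ 1.000e-01 -1.197e+02  1.064e+02]
```

```bash
python3 -m creep '0 0 0 -0.2 0 0 0;0 0 0 -0.4 0 0 0;0 0 0 -0.6 0 0 0;0 0 0 -0.8 0 0 0;0 0 0 -1 0 0 0;0 0 0 -1.2 0 0 0;0 0 0 -1.4 0 0 0;0 0 0 -1.6 0 0 0;0 0 0 -1.7 0 0 0;0 0 0 -1.8 0 0 0;0 0 0 -1.9 0 0 0;0 0 0 -2 0 0 0;0 0 0 -2.1 0 0 0;0 0 0 -2.2 0 0 0;0 0 0 -2.3 0 0 0;0 0 0 -2.3 0 0 0'; python3 st.py
```

```text
t: 7.23
position: [0.5299, 0.0455, 0.1007]
orientation: [-90.1, 0.0, 103.0]
wrist_force: [0.1, -1.2, -0.3]
opening: 0.005
7.2333 tray [-26.3   2.3 100.7] [-9.00730361e+01  1.46601915e-02  1.02968108e+02] F tray [-0.1 -1.2 -0.3]
top cap 0 0
top plate z 82.2 X 1..99% [-15.2 124.4]
top stud 19 [  -0.2 -119.3  107. ]
scene cap 522 [ 51.7  37.7 117.1]
scene plate z 81.4 X 1..99% [-14.3 124.3]
scene stud 22 [   1.9 -119.7  106.6]
```

```bash
python3 -m creep '0 0 0 0.6 0 0 0;0 0 0 2 0 0 0;0 0 -3 2 0 0 0;0 0 -7 2 0 0 0;0 -3 -7 2 0 -7 0;0 -7 -7 1 0 -14 0;0 -11 -7 0 0 -21 0;0 -13.9 -7 -0.1 0 -28 0;0 -13.9 -7 -0.1 0 -35 0;0 -13.9 -7 -0.1 0 -42 0;0 -13.9 -7 -0.1 0 -45 0;0 -13.9 -7 -0.1 0 -45 0;0 -13.9 -7 -0.1 0 -45 0'; python3 st.py
python3 - <<'E'
from h import *
p,Rm,s=pose(); print((T.T@Rm).round(3)); print(totool(t2w(-25,-137,107)),totool(t2w(19.1,-91.9,107)))
E
```

```text
t: 8.42
position: [0.562, -0.0898, 0.1712]
orientation: [-90.1, 0.1, 147.9]
wrist_force: [-0.5, 0.5, -1.2]
opening: 0.006
8.4167 tray [ -25.4 -136.8  171.2] [-9.00577823e+01  1.09708887e-01  1.47862149e+02] F tray [-0.4  0.6 -1.2]
top cap 439 [ 51.   39.6 117.8]
top plate z 82.0 X 1..99% [-15.1 123.5]
top stud 0 0
scene cap 475 [ 54.9  40.1 117. ]
scene plate z 81.4 X 1..99% [-14.2 124.3]
scene stud 24 [   2.5 -118.9  107.3]
[[-0.706  0.002 -0.708]
 [ 0.708 -0.001 -0.706]
 [-0.002 -1.    -0.001]]
[-0.05  6.41  0.01] [ 0.03  6.42 -6.3 ]
```

```bash
python3 -m creep '0 0 3 0 0 0 0;0 0 5.5 0 0 0 0;0 0 6.4 0 0 0 0;0 0 6.4 0 0 0 0;0 0 6.4 -0.5 0 0 0;0 0 6.4 -0.9 0 0 0;0 0 6.4 -1.2 0 0 0;0 0 6.4 -1.5 0 0 0;0 0 6.4 -1.8 0 0 0;0 0 6.4 -2.1 0 0 0;0 0 6.4 -2.4 0 0 0;0 0 6.4 -2.7 0 0 0;0 0 6.4 -3 0 0 0'; python3 st.py
```

```text
t: 9.6
position: [0.5784, -0.064, 0.1077]
orientation: [-90.1, 0.1, 147.9]
wrist_force: [-1.8, -0.5, -0.7]
opening: 0.008
9.6 tray [  -3.6 -115.3  107.7] [-9.00513666e+01  1.38653635e-01  1.47909452e+02] F tray [-1.8 -0.1 -0.7]
top cap 442 [ 50.4  39.5 117.8]
top plate z 82.0 X 1..99% [-14.8 123.8]
top stud 0 0
scene cap 474 [ 54.2  40.1 116.9]
scene plate z 81.5 X 1..99% [-14.4 124.3]
scene stud 73 [   6.5 -105.5  107.5]
```

```bash
ls -t pics/s*.png | head -1 | xargs -I{} cp {} pics/view1.png
```

```text
(no output)
```

View pics/view1.png

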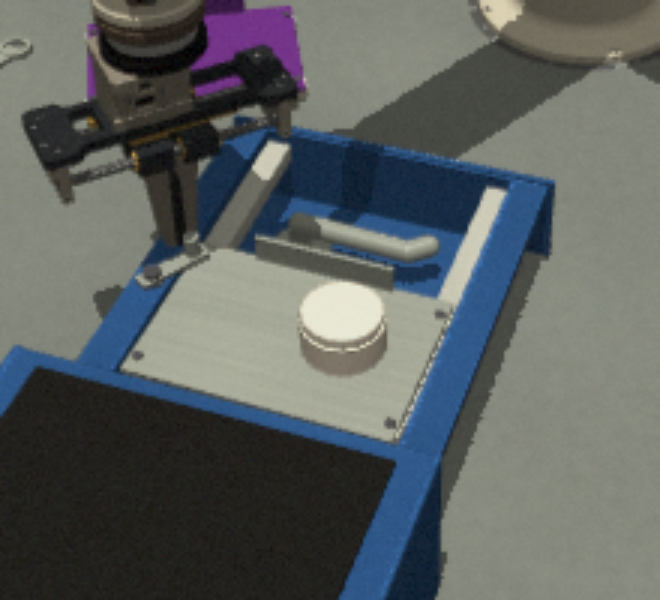

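The catch (bar around pixel 170,265) is turning with the finger at its stud. The board is down and the cap stands at (343,325). I'll finish the push.

```bash
python3 -m creep '0 0 0 -0.3 0 0 0;0 0 0 -0.6 0 0 0;0 0 0 -0.9 0 0 0;0 0 0 -1.2 0 0 0;0 0 0 -1.5 0 0 0;0 0 0 -1.8 0 0 0;0 0 0 -2.1 0 0 0;0 0 0 -2.4 0 0 0;0 0 0 -2.7 0 0 0;0 0 0 -3 0 0 0;0 0 0 -3.2 0 0 0;0 0 0 -3.3 0 0 0;0 0 0 -3.3 0 0 0'; python3 st.py; ls -t pics/s*.png | head -1 | xargs -I{} cp {} pics/view2.png
```

```text
t: 10.78
position: [0.5966, -0.0358, 0.1078]
orientation: [-90.1, 0.2, 147.9]
wrist_force: [-0.2, -2.5, 1.0]
opening: 0.007
10.7833 tray [ 20.4 -91.9 107.8] [-90.10230052   0.19358045 147.92794611] F tray [-0.8 -2.4  1. ]
top cap 440 [ 50.2  39.5 118. ]
top plate z 82.2 X 1..99% [-14.4 124.2]
top stud 0 0
scene cap 474 [ 55.2  40.2 117. ]
scene plate z 81.5 X 1..99% [-14.1 124.4]
scene stud 77 [ 32.9 -84.2 107.6]
```

View pics/view2.png

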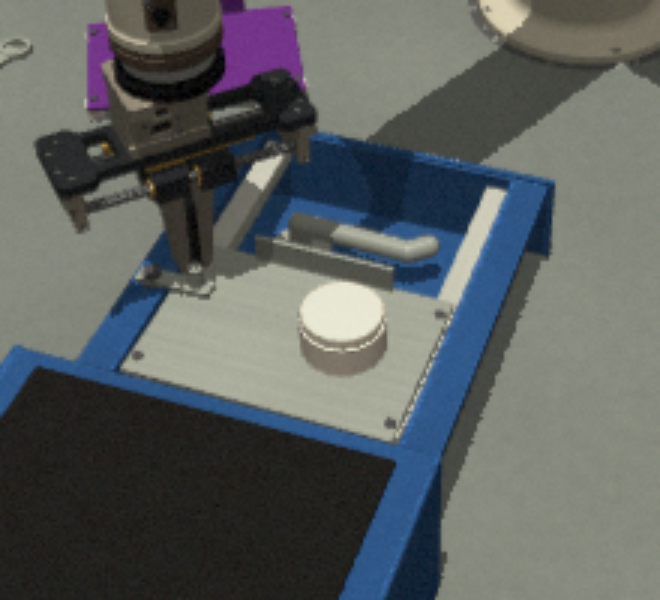

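The catch lies across the board (bar from 145,272 to 212,290). I'll retract straight back, then up and aside.

```bash
python3 -m creep '0 0 0 0.5 0 0 0;0 0 0 2 0 0 0;0 0 0 3.5 0 0 0;0 0 -4 3.5 0 0 0;0 0 -8 3.5 0 0 0;0 0 -12 6 0 0 0;0 0 -14 10 0 0 0;0 0 -14 14 0 0 0;0 0 -14 18 0 0 0;0 0 -14 18 0 0 0;0 0 -14 18 0 0 0'; python3 st.py
python3 - <<'E'
from h import *
im,d=robot.camera("top"); P=w2t(cloud("top",d)); g=(d>0)&(P[...,2]>101)&(P[...,2]<115)&(P[...,1]<-60)&(P[...,1]>-110)&(abs(P[...,0]-25)<40)
c=np.median(P[g],0); print("stud",c.round(1),"angle",np.arctan2(c[1]+119,35-c[0]))
b=(d>0)&(abs(P[...,2]-82)<5)&(abs(P[...,0]-60)<60)&(abs(P[...,1])<70)
A=np.c_[P[b][:,:2],np.ones(b.sum())]; print("tilt",np.linalg.lstsq(A,P[b][:,2],rcond=None)[0])
cv2.imwrite("pics/final.png",cv2.resize(im[100:300,220:420,::-1],(600,600)))
E
```

```text
t: 11.8
position: [0.52, -0.1473, 0.244]
orientation: [-87.8, 0.4, 144.7]
wrist_force: [-0.7, 0.2, -0.5]
opening: 0.005
11.8 tray [ -79.2 -183.3  244. ] [-87.79516217   0.40622717 144.65138765] F tray [-0.7  0.4 -0.5]
top cap 441 [ 50.   39.6 117.9]
top plate z 82.0 X 1..99% [-15.6 123.3]
top stud 18 [ 34.7 -82.2 108.1]
scene cap 469 [ 54.6  39.9 117. ]
scene plate z 81.5 X 1..99% [-14.3 124.4]
scene stud 28 [ 37.5 -82.3 107. ]
stud [ 34.1 -82.6 107.1] angle 1.547122296148466
tilt [-1.17410762e-03 -1.27254074e-03  8.20882809e+01]
```

View pics/final.png

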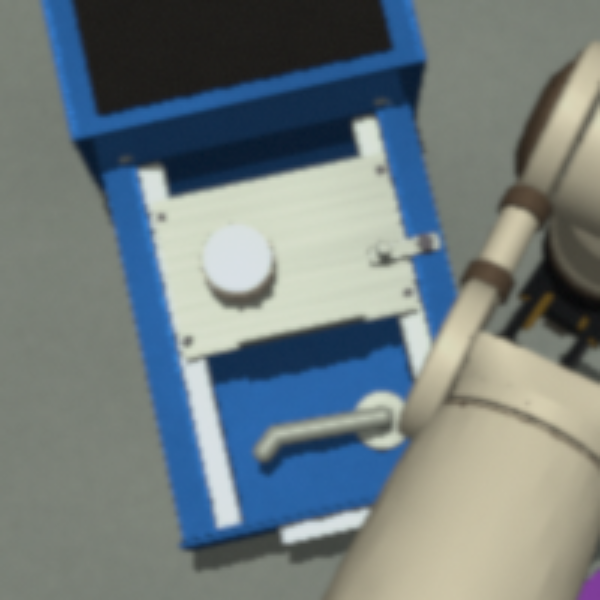

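```bash
python3 -m creep '0 0 0 0 0 0 0;0 0 0 0 0 0 0;0 0 0 0 0 0 0' && python3 -c "
from plant import robot; s=robot.read_state(); print(s['wrist_force'],max(abs(x) for x in s['qd'])); print(robot.sign_off())"
```

```text
t: 12.2
position: [0.521, -0.1459, 0.2437]
orientation: [-87.8, 0.4, 144.8]
wrist_force: [0.9, 0.3, 0.0]
opening: 0.006
[0.86970895 0.2538946  0.00834607] 0.28978227727232264
the job is handed in; nothing more can be done
None
```

The shelf board is down in its notches with the end cap still standing on it. The catch lies square across the board, and I handed the job in at 12.2 s. No verdict is reported.

I pushed the board back by its lip with the closed fingertips until it dropped. Then I swung the catch round with one diagonal push on its stud, backed off and lifted the hand clear.

| Last check | Measured | Wanted |
|---|---|---|
| Plate top height | 81.5–82.0 mm | 82 mm with the feet down |
| Board origin along the rails | about 54–55 mm | 55 ± 5 mm |
| Board tilt | about 0.002 rad | under 0.025 rad |
| Catch angle | about 1.55 rad | over 1.3 rad |
| End cap top height | 117–118 mm | 118 mm standing on the board |

The wrist force was under 1 N with the hand clear, so nothing was being touched.

- **Camera disagreement:** the top and scene cameras differ by 1–5 mm along the rails (4.6 mm for the cap). For the board they differ by about 1 mm, and both readings are within tolerance.
- **Not measured:** I did not re-measure the other items at the end. I never reached toward them. The door handle looks undisturbed in the final picture.

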